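# Open the reject cage past its sagging bolt and hold the gate ajar

## Task

The bottle with the printed label stands in the way of the reject cage's red gate: first stand it upright on the bench, clear of the gate's whole swing. Then open the gate: its barrel bolt sags so that the notch behind its nose hangs on the bent-up lip of the keeper, so lift the bolt by its black knob while you draw it back out of the keeper, without forcing it. Pull the gate about 25 degrees open against its spring and finish still holding it there, with the bolt drawn; leave the other things on the bench where they are.

Things in the scene. Friction and masses are not known exactly. Their poses are not given: they have to be found in the camera images.
- cage: reject cage, fixed to the bench: grey posts, steel wire mesh, 166 mm deep (x), 264 mm wide (y), 235 mm high, with a mesh roof and two unlabelled bottles inside. Origin on the bench under its middle; its -x side is the front with the gate, +y is the side of the keeper, z up. The fronts of the posts and of the shut gate lie at x = -83 mm. It is turned by at most 0.15 rad
- keeper: steel strap keeper, 24 mm wide, on the front of the cage's left (+y) post; the bolt passes through it along the cage's y. Origin on the post's face at 197 mm height. The gate-side (-y) edge of its bottom is bent up into a lip
- lip_top (a point): top edge of the keeper's bent lip (lip 4 mm thick along the cage's y, its top 13 mm below the keeper's origin)
- gate_hinge (a point): point on the gate's upright hinge axis, at the right (-y) post, at 197 mm height
- gate (a joint): opening angle of the red gate in rad, 0 shut, up to 1.45; it grows as the free left edge comes towards the robot (turning counter-clockwise seen from above, about gate_hinge). A spring shuts it: some 3 N at the knob at 0.45 rad. The gate reaches 210 mm from its hinge axis and is 205 mm high (top at 225 mm)
- gate_leaf: the red gate leaf with its mesh, carrying the barrel bolt; origin on the hinge axis at bench height, +y along the leaf to the free edge, -x its front
- barrel (a joint): lift of the sagging bolt in rad: 0 hanging, 0.10 level, 0.14 upper stop. It turns about the plate's rear screw, 70 mm to the -y side of the shut knob, 197 mm up; 3 N at the knob lift it, let go it drops. From 0.06 to 0.13 the nose passes over the lip: raise the shut knob 5 to 8 mm; the same angle needs less as the knob is drawn towards the screw
- bolt (a joint): draw of the bolt in m: 0 shut, at most 0.045; grows as the knob moves along the rod towards the hinge side (the cage's -y while the gate is shut). It starts between 0 and 0.005; unlifted it is stopped at about 0.007 by the lip; above 0.027 the nose is past the lip and may drop; above 0.031 it is out of the keeper and the gate is free. Friction about 1 to 2 N
- bolt_knob: black ball knob of the bolt, 24 mm across, origin at its centre; on an 8 mm stem that stands out to the front, 50 mm before the gate's face, about 190 mm above the bench; can be pinched from above by fingers to its left and right
- bottle_block: cream soap bottle with a printed label and a black cap, standing before the gate: 50 mm (its x) by 87 mm (its y), 202 mm tall, 0.35 to 0.65 kg; origin at the centre of its underside. Cap 36 mm across between 188 and 202 mm height, a firm grip from above; or grip its 50 mm sides below 140 mm
- tape_gun: tape gun with a brown roll and red grip lying on the bench on the left, 153 x 150 x 56 mm, origin under its middle; leave it. The bench between the tape gun and the cage, at x from 0.45 to 0.60 and y from 0.12 to 0.27, is bare
- glue_can: yellow and red tin, 69 mm across, 76 mm high, on the right of the bench, origin under its middle; leave it
- stamp: red and black date stamp, 36 x 48 x 68 mm, on the right, origin under its middle; leave it

How it is judged:
By the outcome, as a careful person would: the job done as asked, in the order asked, and still so for the second after the job is handed in, while the arm keeps its last pose, push and grip.
It also fails if it takes over 51 s, if anything falls off the work surface, if the arm or the gripper's body presses on something with over 40 N, if the wrist force passes 120 N, or if a joint passes its speed limit or range.

## Robot

A 6-joint arm with a two-finger parallel gripper is mounted at the origin on a cart in front of the work surface, level with it; the furniture and walls round the work are solid. World frame = base frame: x ahead of the robot, y to its left, z up, the work surface at z = 0. Lengths are in m, angles in rad, forces in N, time in s.
With the tool pointing down it reaches from about 0.425 to 0.95 m from the base axis. Payload 3.5 kg.
Tool frame: the origin (TCP) lies between the finger pads; the fingertips stand 11 mm ahead of it and the grasp point (between the pads) lies 8 mm behind it (ctrl.tcp_to_tips is the distance from the TCP to the fingertips, in m); z points along the fingers, y is the direction in which the jaws open and shut (so a half turn about z gives the same grasp; the last joint's range is limited). The gripper opens to 85 mm and grips with 20 to 120 N. Pads are 22 mm wide; open, the fingers measure 114 mm over their backs; the gripper's body (76 mm by 85 mm) begins 54 mm behind the grasp point. The pads swing forward as they close: fully open they stand 13 mm farther back than shut.
Start: joints at [-1.346, 0.286, 1.577, -0, 1.279, -0.15], TCP at [0.247, -0.628, 0.242] pointing down, gripper open.
Joint ranges: [-2.77, 2.77], [-0.9, 2.22], [0.21, 2.48], [-1.53, 4.67], [0.24, 2.81], [-2.84, 2.84]. Speed limits (rad/s): [2.79, 2.79, 3.14, 3.14, 3.14, 3.14].

## Interface

Orientations are given as a unit quaternion [x, y, z, w].
In Python, from plant import monitor, vision, workorder, ctrl gives the robot as it stands.
- The arm moves only by the tool jog_arm, never from a script. Its argument "series" is a list of rows, each a list of 4 numbers: the shift along the tool's x, y, z in m, then the turn about the tool's z in rad. In form: [[tx, ty, tz, spin], ...]. A call has exactly 8 rows; each row shifts and turns the pose as measured when the row begins, along the tool's axes as they then stand; what a row does not reach is not made up. A row lasts 1/12 s, in which the tool goes at most 41.7 mm and 7.16 degrees, less where a joint would pass 70% of its speed; a pose out of reach is approached as far as the arm can. A call is refused whole if a number of a shift passes 0.0417 or a number of a turn 0.125, either way. A call with a gripper value outside its range is refused whole. "grip" is the finger opening in m, from 0 to 0.0854, set as the call begins (left out, the last holds). The fingers move at their own pace and stop on an object; "grip_force" is the grip in N (left out, the last holds). Time passes only in rows, so rows that do not move let the fingers close, or fill a call up. It gives the time, the measured TCP pose, the force and the opening at its end, in the units of the state.
- monitor.get_state(): the state, without advancing time (a new reading comes with each control period).
- vision.read_camera(name): name is "side" or "top"; returns the picture (480x640x3 uint8, red, green, blue); there is no depth.
- vision.get_calibration(name): a dict with "vfov" (degrees; the focal length in pixels is half the picture's height over the tangent of half this angle, whatever the lens; pixels are square), "cx", "cy" (the principal point, pixels), "D" ([k1, k2, p1, p2, k3] as OpenCV has them; the pictures are not rectified), "R" (3x3) and "t" (3): a world point X has camera coordinates R X + t. Camera axes: x right, y down, z forward; pixel columns grow to the right and rows downward; lengths in m; the calibration is good to about 2 mm. A picture is of the moment at which its call begins. get_calibration takes no time and is no camera call.
- workorder.sign_off(): hands the job in, once; it reports no verdict.
The state is a dict: "time": time; "qpos": joint angles; "dq": joint speeds; "joint_efforts": joint torques, N m; "eef_pos": TCP position; "tcp_rot": TCP orientation; "contact_force": force on the tool from outside, world axes, zero at the start; "wrist_torque": the same for the moment, N m; "opening": opening from 0.0 (shut) to 1.0 (fully open).
Only numpy, scipy, OpenCV 4.12 (cv2) and the standard library are available. Lean on these libraries where they do the work, as an engineer would, in place of code of your own. Each camera call takes 0.05 s, during which the arm holds its last target.

## Working session

There is one attempt and no reset: what is moved stays moved. The work goes in short steps, Python scripts to look and compute and a tool call to move; the robot and the scene stay as the last step left them, time stands still between calls to the robot, and variables do not carry over. Pictures are saved under pics/ and viewed, and the job is handed in when it is done.

Besides the shell and the picture viewer there is one more tool, called after ">>>" by a JSON object that holds its "fn" and its "kwargs", one argument or row to a line. jog_arm: Moves the arm, as the interface text tells. Its arguments: {"type":"object","properties":{"series":{"type":"array","items":{"type":"array","items":{"type":"number"}}},"grip":{"type":"number"},"grip_force":{"type":"number"}},"required":["series"]}

```bash
ls; mkdir -p pics
python3 - <<'E'
from plant import monitor, vision, workorder, ctrl
import cv2,json
print(monitor.get_state()); print(ctrl.tcp_to_tips)
for n in("side","top"):
    cv2.imwrite(f"pics/{n}0.png",vision.read_camera(n)[:,:,::-1]); print(n,vision.get_calibration(n))
E
```

```text
pics
{'time': 0.0, 'qpos': array([-1.34602278e+00,  2.87201465e-01,  1.57817764e+00, -2.55853705e-05,
        1.27862847e+00, -1.49994204e-01]), 'dq': array([ 0.00113569,  0.00031614,  0.00134175, -0.00040643, -0.00103109,
       -0.00148671]), 'joint_efforts': array([-1.69078089e-04, -4.05987740e+01, -2.92622477e+01, -1.88669369e-04,
        5.96410609e-03,  4.84213459e-06]), 'eef_pos': array([ 0.24696968, -0.62750976,  0.24092295]), 'tcp_rot': array([ 9.82493547e-01,  1.86292706e-01, -5.73734774e-05, -1.20615633e-03]), 'contact_force': array([ 0.28852601, -0.57270875,  0.35707734]), 'wrist_torque': array([ 0.01966509, -0.00558136,  0.02096579]), 'opening': 0.9972811805944102}
0.011
side {'vfov': 49.00389570246123, 'cx': 321.3300809239581, 'cy': 238.21477068023384, 'D': array([-0.00643071,  0.        ,  0.        ,  0.        ,  0.        ]), 'R': array([[ 0.83092515, -0.55624844, -0.01229065],
       [-0.23465022, -0.33032041, -0.91423613],
       [ 0.50448257,  0.7625458 , -0.40499535]]), 't': array([-0.46998328,  0.259651  ,  1.35855864])}
top {'vfov': 42.96787894210579, 'cx': 317.2877221793766, 'cy': 230.4443634900993, 'D': array([-0.10041152,  0.        ,  0.        ,  0.        ,  0.        ]), 'R': array([[-0.01817086, -0.99977219, -0.0111978 ],
       [-0.98622868,  0.01976383, -0.16420224],
       [ 0.16438615,  0.0080599 , -0.98636313]]), 't': array([0.00725208, 0.58082636, 1.7008905 ])}
```

View pics/side0.png

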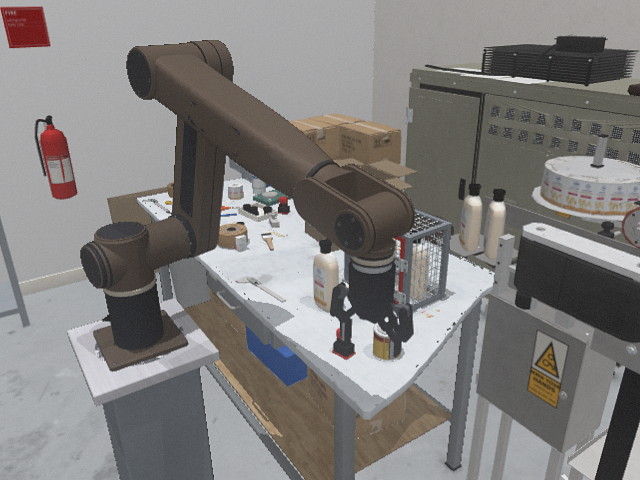

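View pics/top0.png

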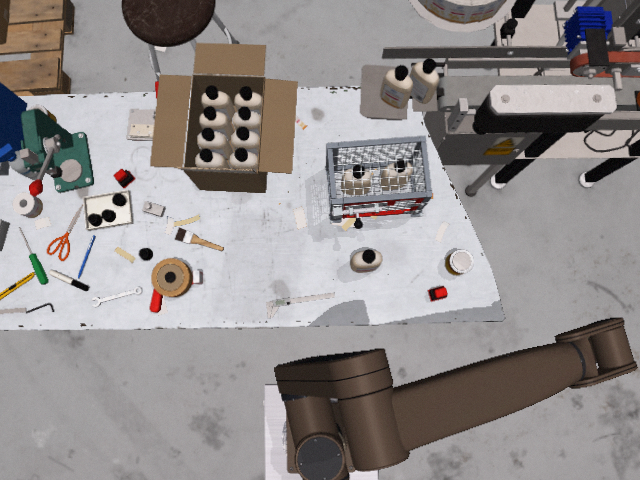

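The side view is half blocked by the arm. In the top view the bottle cap is near (369,256), the knob near (358,223) and the cage's front bar near row 210. I'll enlarge both.

```bash
cat > h.py <<'E'
import numpy as np, cv2
from plant import monitor, vision, workorder, ctrl
def K(c):
    f=240/np.tan(np.radians(c['vfov']/2)); return np.array([[f,0,c['cx']],[0,f,c['cy']],[0,0,1.]])
def ray(n,uv):
    c=vision.get_calibration(n)
    p=cv2.undistortPoints(np.array([[uv]],float),K(c),c['D'])[0,0]
    R=np.array(c['R']);t=np.array(c['t'])
    return -R.T@t, R.T@np.array([p[0],p[1],1])
def atz(n,uv,z):
    o,d=ray(n,uv); return o+d*(z-o[2])/d[2]
def tri(a,b):
    o1,d1=ray("top",a);o2,d2=ray("side",b)
    A=np.c_[d1,-d2]; s=np.linalg.lstsq(A,o2-o1,rcond=None)[0]
    p,q=o1+d1*s[0],o2+d2*s[1]; return (p+q)/2,np.linalg.norm(p-q)
def proj(n,X):
    c=vision.get_calibration(n)
    return cv2.projectPoints(np.array(X,float).reshape(-1,3),cv2.Rodrigues(np.array(c['R']))[0],np.array(c['t']),K(c),c['D'])[0][:,0]
def shot(n,name,box=None,s=1):
    im=vision.read_camera(n)[:,:,::-1]; cv2.imwrite(f"pics/{name}_full.png",im)
    if box: crop(f"{name}_full",name,box,s)
def crop(src,name,box,s):
    im=cv2.imread(f"pics/{src}.png"); x0,y0,x1,y1=box
    cv2.imwrite(f"pics/{name}.png",cv2.resize(im[y0:y1,x0:x1],None,fx=s,fy=s,interpolation=cv2.INTER_CUBIC))
E
python3 -c "
from h import *
crop('top0','tc',(310,125,470,285),5) if 0 else crop('top0','tc',(315,130,475,250),5)
crop('top0','tb',(320,205,480,325),5)
crop('side0','sc',(300,190,460,310),5)
"
```

```text
(no output)
```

View pics/tc.png

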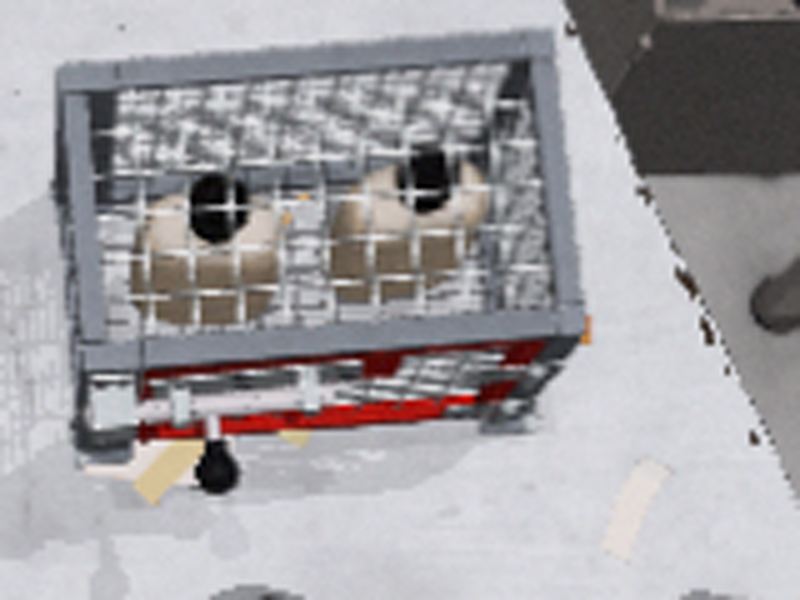

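View pics/tb.png

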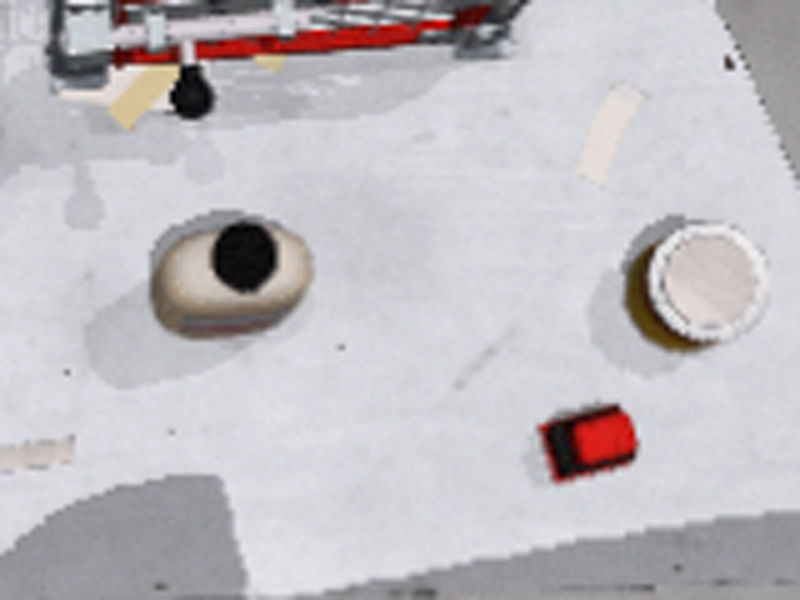

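View pics/sc.png

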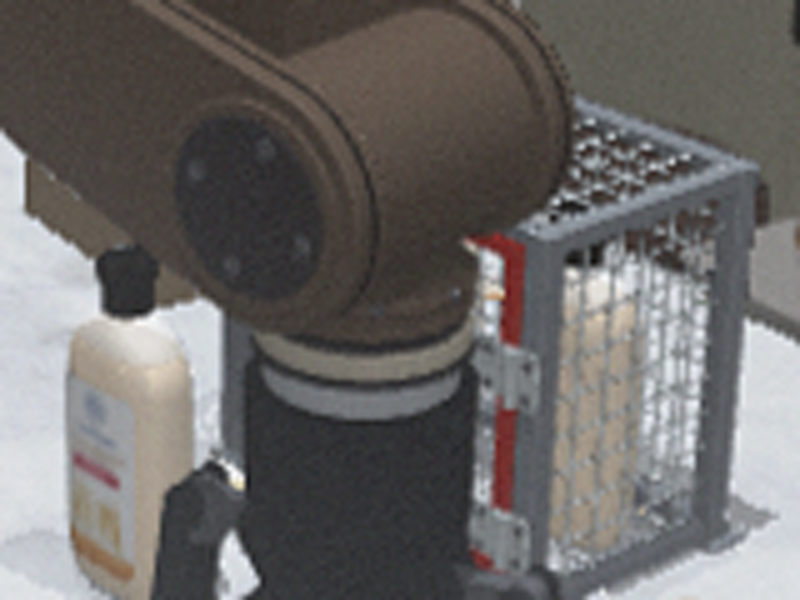

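```bash
python3 -c "
from h import *
t=lambda x,y:(315+x/5,130+y/5)
print('cap',atz('top',(369.2,256.4),.202), tri((369.2,256.4),(325.6,241)))
print('knob',atz('top',t(217,468),.19))
C=[atz('top',t(*p),.235) for p in [(78,350),(585,318),(57,65),(553,30)]]
for c in C: print(c)
print(np.linalg.norm(C[0]-C[1]),np.linalg.norm(C[0]-C[2]))
print('can',atz('top',(320+709/5,205+282/5),.076),'stamp',atz('top',(320+590/5,205+440/5),.06))
print('bottle ends',atz('top',(320+155/5,205+285/5),.12),atz('top',(320+312/5,205+268/5),.12))
print('tape',atz('top',(171,278),.05))
"
```

```text
cap [ 0.48426839 -0.13848584  0.202     ] (array([ 0.48629575, -0.13967727,  0.20107175]), np.float64(0.0043913486254770675))
knob [ 0.57331999 -0.1137042   0.19      ]
[ 0.62859587 -0.0411422   0.235     ]
[ 0.64040686 -0.30397073  0.235     ]
[ 0.78189259 -0.03351516  0.235     ]
[ 0.79621319 -0.2953      0.235     ]
0.26309376928621375 0.1534863436273414
can [ 0.47999333 -0.40808754  0.076     ] stamp [ 0.3940188  -0.33964148  0.06      ]
bottle ends [ 0.47987171 -0.0946969   0.12      ] [ 0.48745684 -0.18061643  0.12      ]
tape [0.45132541 0.41611065 0.05      ]
```

```bash
cat >> h.py <<'E'
from scipy.spatial.transform import Rotation as Ro
def head():
    s=monitor.get_state(); x=Ro.from_quat(s['tcp_rot']).as_matrix()[:,0]; return np.arctan2(x[1],x[0])
def st():
    s=monitor.get_state(); R=Ro.from_quat(s['tcp_rot']).as_matrix()
    print('t%.2f'%s['time'],'p',s['eef_pos'].round(4),'h%.3f'%head(),'tilt',R[:,2].round(3),'F',np.round(s['contact_force'],1),'T',np.round(s['wrist_torque'],2),'op %.1fmm'%(s['opening']*85.4),'q',s['qpos'].round(2))
def plan(target,h=None,n=8):
    """rows (tool frame) to world target & heading, n rows"""
    p=np.array(monitor.get_state()['eef_pos']);a=head();h=a if h is None else h
    d=(np.array(target)-p)/n; dh=(h-a)/n
    for i in range(n):
        c,s=np.cos(a),np.sin(a)
        print([round(float(v),4) for v in (d[0]*c+d[1]*s, d[0]*s-d[1]*c, -d[2], -dh)]); a+=dh
E
python3 -c "
from h import *
st();plan([.486,-.139,.262],1.66,16)"
```

```text
t0.10 p [ 0.247  -0.6276  0.2411] h0.375 tilt [-0.     0.002 -1.   ] F [ 0.5 -0.4 -0.7] T [-0.02 -0.02 -0.01] op 85.5mm q [-1.35  0.29  1.58  0.    1.28 -0.15]
[0.0251, -0.0229, -0.0013, -0.0803]
[0.0268, -0.0209, -0.0013, -0.0803]
[0.0284, -0.0186, -0.0013, -0.0803]
[0.0298, -0.0163, -0.0013, -0.0803]
[0.031, -0.0139, -0.0013, -0.0803]
[0.0321, -0.0113, -0.0013, -0.0803]
[0.0329, -0.0087, -0.0013, -0.0803]
[0.0335, -0.006, -0.0013, -0.0803]
[0.0338, -0.0033, -0.0013, -0.0803]
[0.034, -0.0006, -0.0013, -0.0803]
[0.0339, 0.0021, -0.0013, -0.0803]
[0.0336, 0.0048, -0.0013, -0.0803]
[0.0332, 0.0075, -0.0013, -0.0803]
[0.0324, 0.0101, -0.0013, -0.0803]
[0.0315, 0.0127, -0.0013, -0.0803]
[0.0304, 0.0152, -0.0013, -0.0803]
```

>>> {"fn": "jog_arm", "kwargs": {
  "series": [
    [0.025,-0.023,-0.003,-0.08],
    [0.027,-0.021,-0.003,-0.08],
    [0.028,-0.019,-0.003,-0.08],
    [0.03,-0.016,-0.003,-0.08],
    [0.031,-0.014,-0.003,-0.08],
    [0.032,-0.011,-0.003,-0.08],
    [0.033,-0.009,-0.003,-0.08],
    [0.033,-0.006,-0.003,-0.08]
  ],
  "grip": 0.0854
}}

```text
time: 0.77
eef_pos: [0.3628, -0.3756, 0.2583]
tcp_rot: [0.87, 0.494, 0.001, -0.007]
contact_force: [0.5, 0.4, -0.3]
opening: 1.001
```

```bash
python3 -c "
from h import *
st();plan([.486,-.139,.262],1.66,8)"
```

```text
t0.77 p [ 0.3628 -0.3756  0.2583] h1.033 tilt [-0.006  0.012 -1.   ] F [ 0.5  0.4 -0.3] T [ 0.03 -0.02 -0.07] op 85.5mm q [-1.   -0.06  1.92  0.    1.29 -0.46]
[0.0333, -0.0019, -0.0005, -0.0784]
[0.0333, 0.0007, -0.0005, -0.0784]
[0.0332, 0.0033, -0.0005, -0.0784]
[0.0328, 0.0059, -0.0005, -0.0784]
[0.0323, 0.0084, -0.0005, -0.0784]
[0.0315, 0.0109, -0.0005, -0.0784]
[0.0305, 0.0134, -0.0005, -0.0784]
[0.0294, 0.0157, -0.0005, -0.0784]
```

>>> {"fn": "jog_arm", "kwargs": {
  "series": [
    [0.033,-0.002,-0.001,-0.078],
    [0.033,0.001,-0.001,-0.078],
    [0.033,0.003,-0.001,-0.078],
    [0.033,0.006,-0.001,-0.078],
    [0.032,0.008,0,-0.078],
    [0.031,0.011,0,-0.078],
    [0.03,0.013,0,-0.078],
    [0.029,0.016,0,-0.078]
  ]
}}

```text
time: 1.43
eef_pos: [0.484, -0.1252, 0.2626]
tcp_rot: [0.665, 0.747, 0.003, -0.008]
contact_force: [0.6, -1.3, -0.5]
opening: 0.999
```

```bash
python3 -c "
from h import *
st();plan([.486,-.139,.19],1.66,8)
shot('side','s1',(290,180,450,300),5)"
```

```text
t1.43 p [ 0.484  -0.1252  0.2626] h1.688 tilt [-0.008  0.015 -1.   ] F [ 0.6 -1.3 -0.5] T [-0.01 -0.05 -0.03] op 85.3mm q [-0.46 -0.12  1.97  0.01  1.3  -0.58]
[-0.0017, 0.0, 0.0091, 0.0035]
[-0.0017, 0.0, 0.0091, 0.0035]
[-0.0017, 0.0001, 0.0091, 0.0035]
[-0.0017, 0.0001, 0.0091, 0.0035]
[-0.0017, 0.0001, 0.0091, 0.0035]
[-0.0017, 0.0001, 0.0091, 0.0035]
[-0.0017, 0.0001, 0.0091, 0.0035]
[-0.0017, 0.0001, 0.0091, 0.0035]
```

View pics/s1.png

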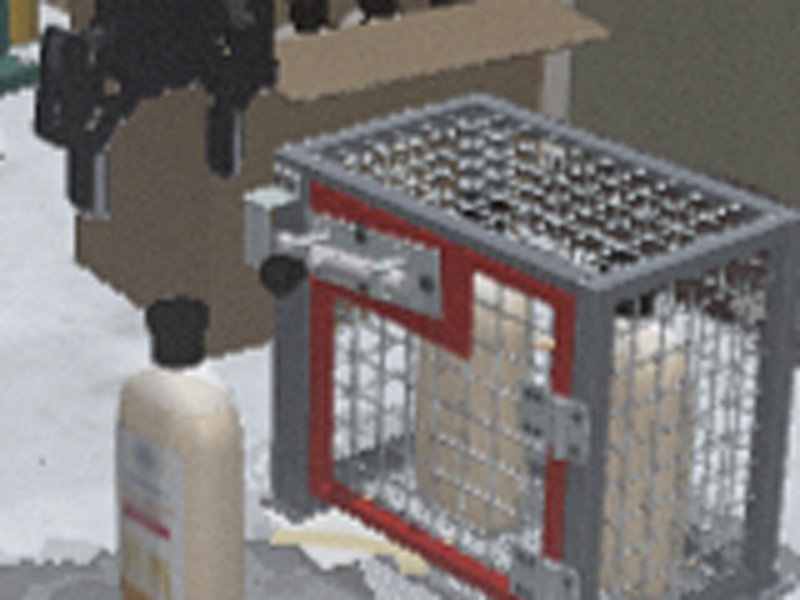

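```bash
cat >> h.py <<'E'
def px(x0,y0,x,y,s=5): return (x0+(x+.5)/s-.5, y0+(y+.5)/s-.5)
E
python3 -c "
from h import *
st()
print(proj('side',[[.484-.043,-.125,.252],[.484+.043,-.125,.252]])*5-np.array([290,180])*5)
print('knob',tri(px(315,130,217,468),px(290,180,284,273)),atz('top',px(315,130,217,468),.19))
print('cap',tri(px(320,205,246,257),px(290,180,178,303)),atz('top',px(320,205,246,257),.202))
print('keeper front top L',atz('top',px(315,130,90,375),.21))
"
```

```text
t1.48 p [ 0.4858 -0.1204  0.2627] h1.695 tilt [-0.006  0.019 -1.   ] F [-0.4  2.5  1. ] T [0.14 0.03 0.02] op 85.5mm q [-0.45 -0.12  1.97  0.02  1.3  -0.58]
[[ 86.03265332 228.41817287]
 [220.02245309 193.09146381]]
knob (array([ 0.57581399, -0.11350649,  0.18931603]), np.float64(0.002954986416062538)) [ 0.57441187 -0.11268103  0.19      ]
cap (array([ 0.48665203, -0.13824631,  0.20291396]), np.float64(0.0032780088224729944)) [ 0.48533384 -0.13748074  0.202     ]
keeper front top L [ 0.62162776 -0.04648206  0.21      ]
```

>>> {"fn": "jog_arm", "kwargs": {
  "series": [
    [-0.012,0,0,0.01],
    [-0.006,0,0.005,0.01],
    [0,0,0.013,0],
    [0,0,0.013,0],
    [0,0,0.013,0],
    [0,0,0.012,0],
    [0,0,0,0],
    [0,0,0,0]
  ]
}}

```text
time: 2.15
eef_pos: [0.4861, -0.1411, 0.2003]
tcp_rot: [0.672, 0.741, 0.004, -0.01]
contact_force: [0.6, -0.7, -0.0]
opening: 1.001
```

```bash
python3 -c "
from h import *
st();shot('side','s2',(270,180,390,270),6)
st()"
```

```text
t2.15 p [ 0.4861 -0.1411  0.2003] h1.668 tilt [-0.01   0.019 -1.   ] F [ 0.6 -0.7 -0. ] T [-0.05 -0.02 -0.  ] op 85.5mm q [-0.49 -0.04  2.02  0.01  1.18 -0.59]
t2.20 p [ 0.4859 -0.141   0.2002] h1.668 tilt [-0.01  0.02 -1.  ] F [-0.2  0.1 -0.4] T [0.02 0.01 0.03] op 85.4mm q [-0.49 -0.04  2.02  0.01  1.18 -0.59]
```

View pics/s2.png

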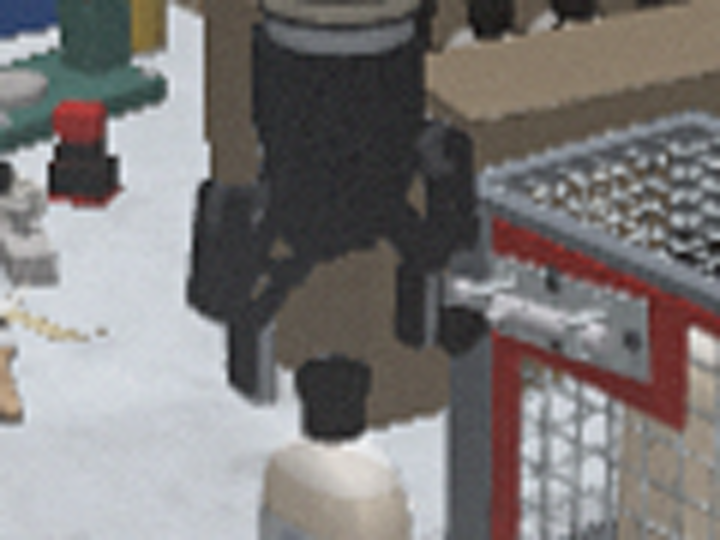

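>>> {"fn": "jog_arm", "kwargs": {
  "series": [
    [0.003,0,0.007,0],
    [0,0,0.007,0],
    [0,0,0,0],
    [0,0,0,0],
    [0,0,0,0],
    [0,0,0,0],
    [0,0,0,0],
    [0,0,0,0]
  ],
  "grip": 0.025,
  "grip_force": 60
}}

```text
time: 2.87
eef_pos: [0.4865, -0.1394, 0.1873]
tcp_rot: [0.673, 0.74, 0.004, -0.008]
contact_force: [0.3, -0.3, -0.2]
opening: 0.389
```

```bash
python3 -c "
from h import *
st();shot('side','s3',(270,180,390,270),6)
st()"
```

```text
t2.87 p [ 0.4865 -0.1394  0.1873] h1.665 tilt [-0.006  0.017 -1.   ] F [ 0.3 -0.3 -0.2] T [-0.09  0.01 -0.06] op 33.3mm q [-0.49 -0.03  2.03  0.01  1.15 -0.59]
t2.92 p [ 0.4864 -0.1393  0.1873] h1.665 tilt [-0.006  0.017 -1.   ] F [ 1.  -1.1 -0.7] T [-0.07  0.03 -0.01] op 33.3mm q [-0.49 -0.03  2.03  0.01  1.15 -0.59]
```

View pics/s3.png

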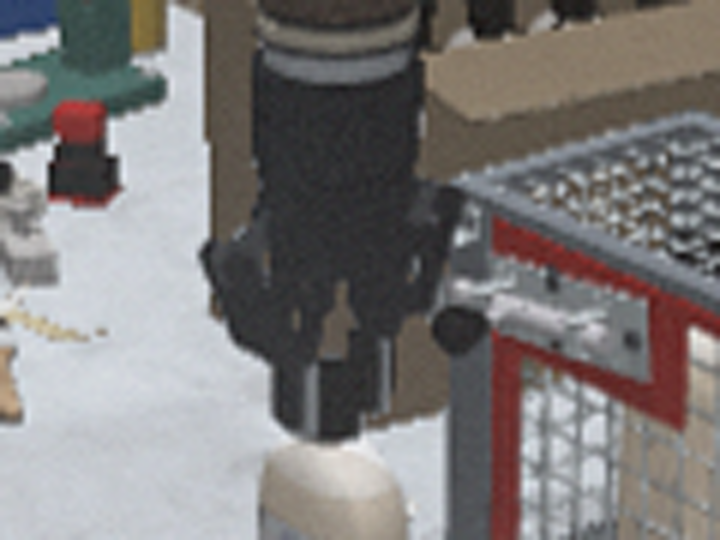

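>>> {"fn": "jog_arm", "kwargs": {
  "series": [
    [0,0,-0.008,0],
    [0,0,-0.016,0],
    [0,0,-0.016,0],
    [0.01,0,-0.005,0],
    [0.02,0,0,0],
    [0.03,0,0,0],
    [0.035,0,0,0],
    [0.035,0,0,0]
  ]
}}

```text
time: 3.58
eef_pos: [0.4693, -0.0083, 0.23]
tcp_rot: [0.677, 0.736, 0.001, -0.015]
contact_force: [0.3, 0.5, -6.4]
opening: 0.39
```

```bash
python3 -c "
from h import *
st();plan([.52,.20,.225],None,8)"
```

```text
t3.58 p [ 0.4693 -0.0083  0.23  ] h1.655 tilt [-0.021  0.021 -1.   ] F [ 0.3  0.5 -6.4] T [ 0.01 -0.05 -0.01] op 33.3mm q [-0.24 -0.16  2.07  0.02  1.26 -0.33]
[0.0254, 0.0085, 0.0006, -0.0]
[0.0254, 0.0085, 0.0006, -0.0]
[0.0254, 0.0085, 0.0006, -0.0]
[0.0254, 0.0085, 0.0006, -0.0]
[0.0254, 0.0085, 0.0006, -0.0]
[0.0254, 0.0085, 0.0006, -0.0]
[0.0254, 0.0085, 0.0006, -0.0]
[0.0254, 0.0085, 0.0006, -0.0]
```

>>> {"fn": "jog_arm", "kwargs": {
  "series": [
    [0.034,0.01,0,0],
    [0.034,0.01,0,0],
    [0.034,0.01,0,0],
    [0.034,0.01,0,0],
    [0.03,0.01,0,0],
    [0.02,0.006,0,0],
    [0.01,0.003,0,0],
    [0,0,0,0]
  ]
}}

```text
time: 4.25
eef_pos: [0.5, 0.2132, 0.2255]
tcp_rot: [0.674, 0.739, -0.003, -0.023]
contact_force: [0.0, 0.3, -5.3]
opening: 0.389
```

```bash
python3 -c "
from h import *
st();shot('side','s4',(200,160,360,280),5);shot('top','t4',(190,150,350,270),5)
st()"
```

```text
t4.25 p [0.5    0.2132 0.2255] h1.663 tilt [-0.039  0.026 -0.999] F [ 0.   0.3 -5.3] T [ 0.01 -0.02 -0.01] op 33.2mm q [0.2  0.03 1.9  0.04 1.25 0.1 ]
t4.35 p [0.4999 0.2109 0.2253] h1.661 tilt [-0.04   0.024 -0.999] F [ 0.1 -0.6 -5.7] T [-0.13 -0.07 -0.  ] op 33.6mm q [0.2  0.02 1.9  0.03 1.25 0.1 ]
```

View pics/s4.png

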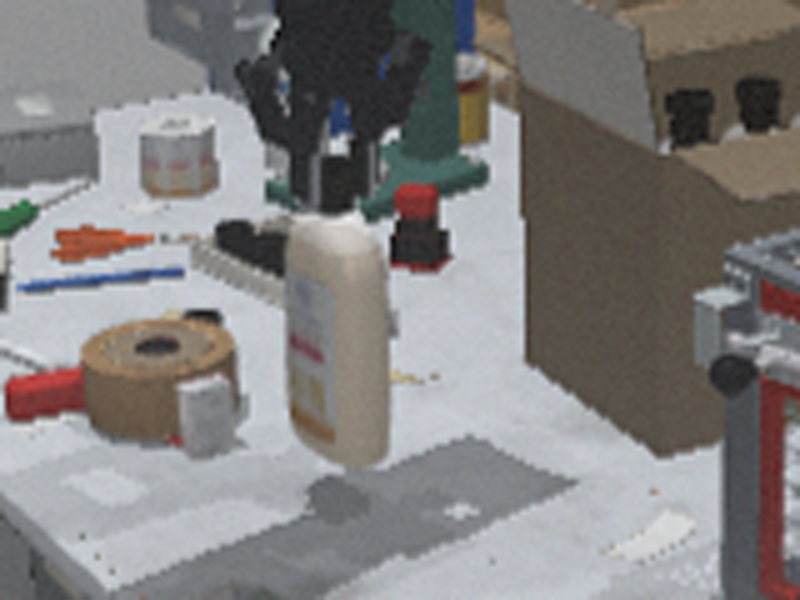

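View pics/t4_full.png

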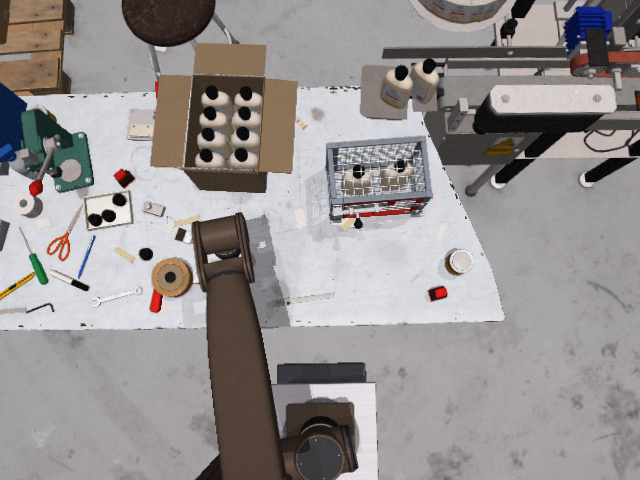

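>>> {"fn": "jog_arm", "kwargs": {
  "series": [
    [0,0,0.01,0],
    [0,0,0.01,0],
    [0,0,0.008,0],
    [0,0,0.004,0],
    [0,0,0.002,0],
    [0,0,0.001,0],
    [0,0,0,0],
    [0,0,0,0]
  ]
}}

```text
time: 5.02
eef_pos: [0.4987, 0.2059, 0.1878]
tcp_rot: [0.677, 0.735, -0.005, -0.022]
contact_force: [0.4, 0.0, -5.2]
opening: 0.389
```

```bash
python3 -c "
from h import *
st()"
```

```text
t5.02 p [0.4987 0.2059 0.1878] h1.653 tilt [-0.039  0.023 -0.999] F [ 0.4  0.  -5.2] T [-0.08 -0.05  0.02] op 33.2mm q [0.19 0.06 1.94 0.03 1.18 0.09]
```

>>> {"fn": "jog_arm", "kwargs": {
  "series": [
    [0,0,0.001,0],
    [0,0,0.001,0],
    [0,0,0.001,0],
    [0,0,0,0],
    [0,0,0,0],
    [0,0,0,0],
    [0,0,0,0],
    [0,0,0,0]
  ]
}}

```text
time: 5.68
eef_pos: [0.4991, 0.2068, 0.1873]
tcp_rot: [0.677, 0.735, -0.004, -0.022]
contact_force: [-1.7, 0.3, -2.0]
opening: 0.39
```

```bash
python3 -c "
from h import *
st();shot('side','s5',(200,160,360,280),5)"
```

```text
t5.68 p [0.4991 0.2068 0.1873] h1.653 tilt [-0.038  0.024 -0.999] F [-1.7  0.3 -2. ] T [ 0.    0.3  -0.02] op 33.3mm q [0.19 0.06 1.94 0.03 1.17 0.09]
```

View pics/s5.png

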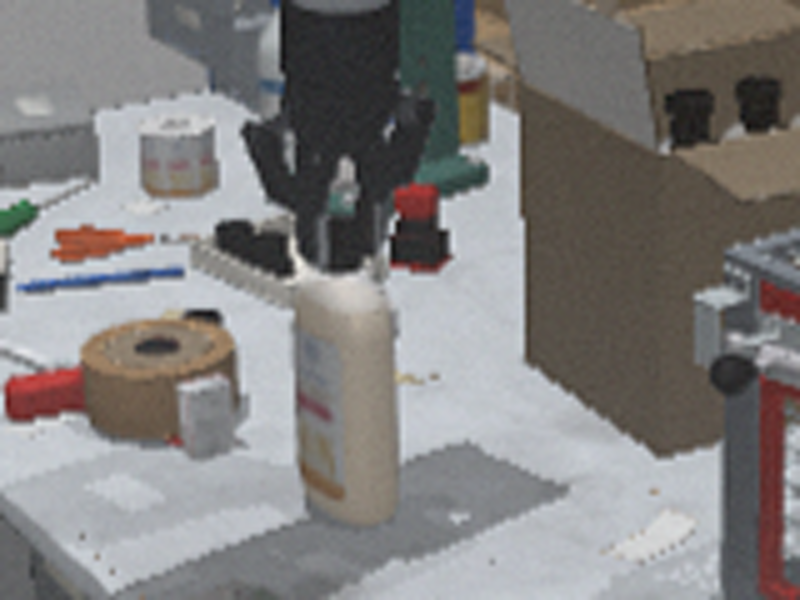

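Contact: most of the bottle's weight is on the bench now. Opening the jaws, then rising.

>>> {"fn": "jog_arm", "kwargs": {
  "series": [
    [0,0,0.001,0],
    [0,0,0,0],
    [0,0,0,0],
    [0,0,0,0],
    [0,0,0,0],
    [0,0,0,0],
    [0,0,0,0],
    [0,0,0,0]
  ]
}}

```text
time: 6.4
eef_pos: [0.4992, 0.2069, 0.1873]
tcp_rot: [0.677, 0.735, -0.004, -0.022]
contact_force: [-2.9, 1.0, 0.4]
opening: 0.392
```

>>> {"fn": "jog_arm", "kwargs": {
  "series": [
    [0,0,0,0],
    [0,0,0,0],
    [0,0,0,0],
    [0,0,0,0],
    [0,0,0,0],
    [0,0,0,0],
    [0,0,-0.01,0],
    [0,0,-0.02,0]
  ],
  "grip": 0.07
}}

```text
time: 7.07
eef_pos: [0.5007, 0.2053, 0.2157]
tcp_rot: [0.677, 0.735, -0.004, -0.021]
contact_force: [-0.3, -0.8, -0.2]
opening: 0.817
```

```bash
python3 -c "
from h import *
st();shot('side','s6',(200,160,360,280),5)"
```

```text
t7.07 p [0.5007 0.2053 0.2157] h1.653 tilt [-0.037  0.023 -0.999] F [-0.3 -0.8 -0.2] T [-0.04 -0.03  0.02] op 69.8mm q [0.19 0.03 1.92 0.03 1.23 0.09]
```

View pics/s6.png

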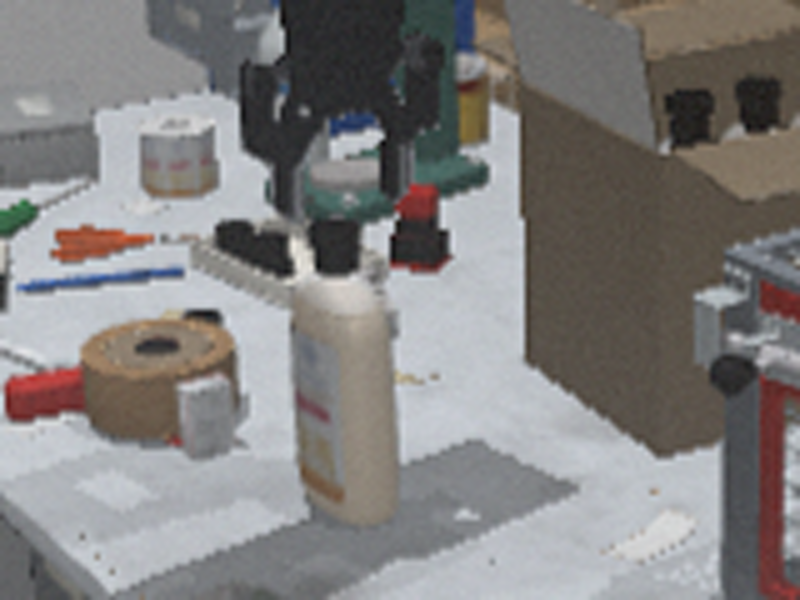

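Bottle released and standing upright, cap at about (335,245) in the crop. Next: rise, turn and move to above the knob.

>>> {"fn": "jog_arm", "kwargs": {
  "series": [
    [0,0,-0.025,0.05],
    [0,0,-0.025,0.1],
    [-0.01,0,-0.005,0.1],
    [-0.02,0,0,0.1],
    [-0.025,0,0,0.1],
    [-0.025,0.005,0,0.1],
    [-0.025,0.01,0,0.1],
    [-0.025,0.012,0,0.1]
  ],
  "grip": 0.055
}}

```text
time: 7.78
eef_pos: [0.4853, 0.0715, 0.2853]
tcp_rot: [0.905, 0.425, 0.002, -0.014]
contact_force: [1.3, 0.2, 0.3]
opening: 0.644
```

```bash
python3 -c "
from h import *
st();plan([.560,-.113,.265],0.05,9)"
```

```text
t7.78 p [0.4853 0.0715 0.2853] h0.878 tilt [-0.009  0.027 -1.   ] F [1.3 0.2 0.3] T [-0.01 -0.    0.01] op 55.0mm q [-0.07 -0.16  1.97  0.03  1.35  0.61]
[-0.0105, 0.0195, 0.0023, 0.092]
[-0.0086, 0.0204, 0.0023, 0.092]
[-0.0067, 0.0211, 0.0023, 0.092]
[-0.0048, 0.0216, 0.0023, 0.092]
[-0.0028, 0.0219, 0.0023, 0.092]
[-0.0007, 0.0221, 0.0023, 0.092]
[0.0013, 0.0221, 0.0023, 0.092]
[0.0033, 0.0219, 0.0023, 0.092]
[0.0053, 0.0215, 0.0023, 0.092]
```

>>> {"fn": "jog_arm", "kwargs": {
  "series": [
    [-0.01,0.02,0,0.1],
    [-0.008,0.02,0,0.1],
    [-0.006,0.021,0,0.1],
    [-0.004,0.022,0,0.1],
    [-0.002,0.022,0,0.1],
    [0,0.022,0,0.1],
    [0.002,0.022,0,0.1],
    [0.004,0.02,0,0.1]
  ]
}}

```text
time: 8.45
eef_pos: [0.5507, -0.1013, 0.2873]
tcp_rot: [1.0, 0.018, 0.003, -0.012]
contact_force: [-0.6, 0.4, 0.2]
opening: 0.643
```

```bash
python3 -c "
from h import *
st();shot('side','s7',(290,180,450,300),5)
p=np.array([.575,-.113,.2]);st();plan([.565,-.113,.25],0.05,8)"
```

```text
t8.45 p [ 0.5507 -0.1013  0.2873] h0.035 tilt [ 0.005  0.023 -1.   ] F [-0.6  0.4  0.2] T [-0.02 -0.06  0.04] op 54.9mm q [-0.37 -0.    1.81  0.02  1.33  1.16]
t8.50 p [ 0.5517 -0.1046  0.2872] h0.029 tilt [ 0.006  0.02  -1.   ] F [ 0.2 -2.6  0.3] T [-0.11 -0.01  0.02] op 55.1mm q [-0.38  0.    1.81  0.02  1.33  1.16]
[0.0016, 0.0011, 0.0047, -0.0026]
[0.0016, 0.0011, 0.0047, -0.0026]
[0.0016, 0.0011, 0.0047, -0.0026]
[0.0016, 0.0011, 0.0047, -0.0026]
[0.0016, 0.0011, 0.0047, -0.0026]
[0.0016, 0.0011, 0.0047, -0.0026]
[0.0016, 0.0011, 0.0047, -0.0026]
[0.0016, 0.0011, 0.0047, -0.0026]
```

View pics/s7.png

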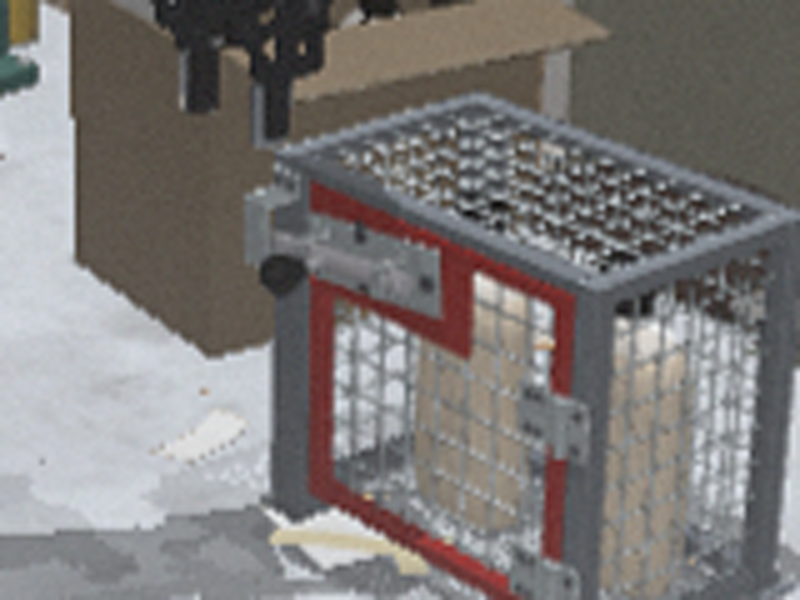

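>>> {"fn": "jog_arm", "kwargs": {
  "series": [
    [0.008,0.003,0.008,0],
    [0.008,0.003,0.01,0],
    [0.007,0.002,0.012,0],
    [0,0,0.012,0],
    [0,0,0.008,0],
    [0,0,0.004,0],
    [0,0,0,0],
    [0,0,0,0]
  ]
}}

```text
time: 9.17
eef_pos: [0.5773, -0.1124, 0.231]
tcp_rot: [1.0, 0.015, 0.005, -0.01]
contact_force: [-0.0, 0.3, -0.1]
opening: 0.642
```

```bash
python3 -c "
from h import *
st();shot('side','s8',(310,180,430,270),6)
st()"
```

```text
t9.17 p [ 0.5773 -0.1124  0.231 ] h0.029 tilt [ 0.009  0.019 -1.   ] F [-0.   0.3 -0.1] T [-0.04  0.01 -0.06] op 54.8mm q [-0.37  0.1   1.81  0.02  1.23  1.16]
t9.22 p [ 0.5772 -0.1124  0.2311] h0.029 tilt [ 0.009  0.019 -1.   ] F [-0.2 -0.2 -0.4] T [-0.03 -0.02  0.05] op 55.2mm q [-0.37  0.1   1.81  0.02  1.23  1.16]
```

View pics/s8.png

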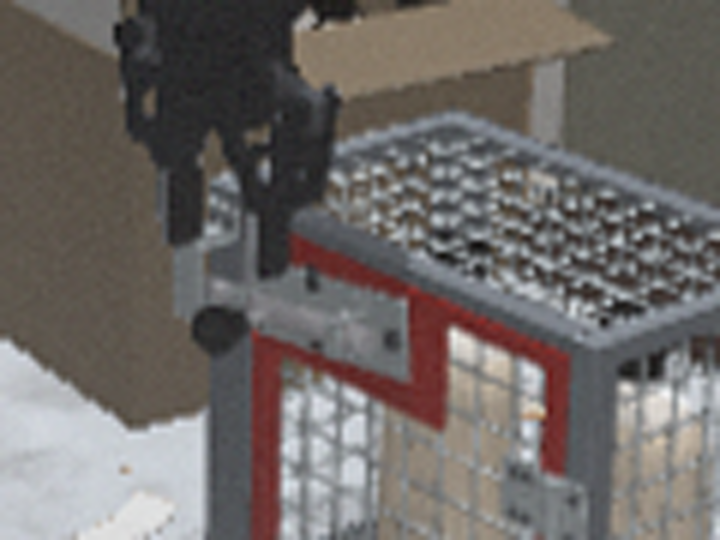

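```bash
python3 -c "
from h import *
f=lambda P:(proj('side',P)-np.array([310,180]))*6+2.5
print(f([[.577,-.112,.227],[.577,-.112,.19],[.5755,-.1135,.1893],[.574,-.1135,.19],[.577,-.109,.19]]))"
```

```text
[[218.48499295 252.48023184]
 [217.96072705 325.33854854]
 [217.26337995 328.47293158]
 [214.69553324 327.84371017]
 [214.19484156 323.27727928]]
```

>>> {"fn": "jog_arm", "kwargs": {
  "series": [
    [0,0,0.008,0],
    [-0.001,0,0.012,0],
    [0,0,0.012,0],
    [0,0,0.01,0],
    [0,0,0.006,0],
    [0,0,0.003,0],
    [0,0,0,0],
    [0,0,0,0]
  ]
}}

```text
time: 9.88
eef_pos: [0.5764, -0.1109, 0.1754]
tcp_rot: [1.0, 0.015, 0.005, -0.009]
contact_force: [-0.6, -0.1, 0.5]
opening: 0.643
```

```bash
python3 -c "
from h import *
st();shot('side','s9',(310,180,430,270),6)
shot('top','t9',(315,130,475,250),5);st()"
```

```text
t9.88 p [ 0.5764 -0.1109  0.1754] h0.030 tilt [ 0.01   0.019 -1.   ] F [-0.6 -0.1  0.5] T [-0.02 -0.   -0.03] op 54.9mm q [-0.37  0.16  1.86  0.02  1.12  1.16]
t9.98 p [ 0.5766 -0.111   0.1759] h0.030 tilt [ 0.011  0.019 -1.   ] F [-0.3 -0.4 -0.7] T [-0.03  0.03  0.  ] op 55.0mm q [-0.37  0.15  1.86  0.02  1.12  1.16]
```

View pics/s9.png

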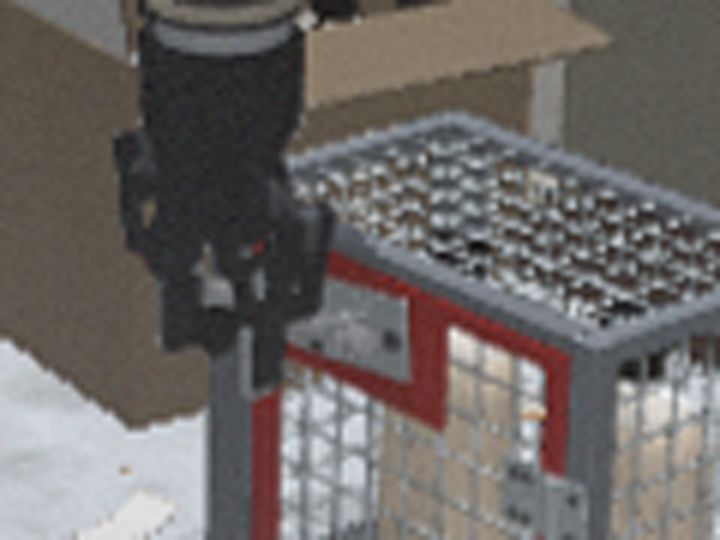

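View pics/t9.png

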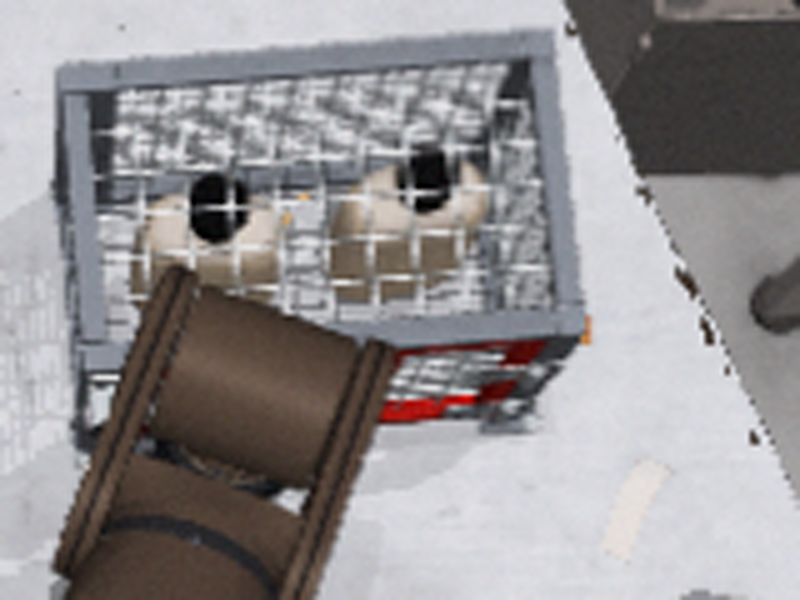

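>>> {"fn": "jog_arm", "kwargs": {
  "series": [
    [0,0,-0.002,0],
    [0,0,0,0],
    [0,0,0,0],
    [0,0,0,0],
    [0,0,0,0],
    [0,0,0,0],
    [0,0,0,0],
    [0,0,0,0]
  ],
  "grip": 0.01,
  "grip_force": 50
}}

```text
time: 10.65
eef_pos: [0.5773, -0.1113, 0.1797]
tcp_rot: [1.0, 0.015, 0.007, -0.009]
contact_force: [0.3, 0.3, -0.9]
opening: 0.251
```

```bash
python3 -c "
from h import *
st();shot('side','s10',(310,180,430,270),6)
st()"
```

```text
t10.65 p [ 0.5773 -0.1113  0.1797] h0.030 tilt [ 0.014  0.018 -1.   ] F [ 0.3  0.3 -0.9] T [ 0.01 -0.01  0.02] op 21.4mm q [-0.37  0.15  1.86  0.02  1.13  1.16]
t10.70 p [ 0.5773 -0.1113  0.1797] h0.030 tilt [ 0.014  0.018 -1.   ] F [ 0.   0.7 -0.8] T [-0.08 -0.02 -0.  ] op 21.2mm q [-0.37  0.15  1.86  0.02  1.13  1.16]
```

View pics/s10.png

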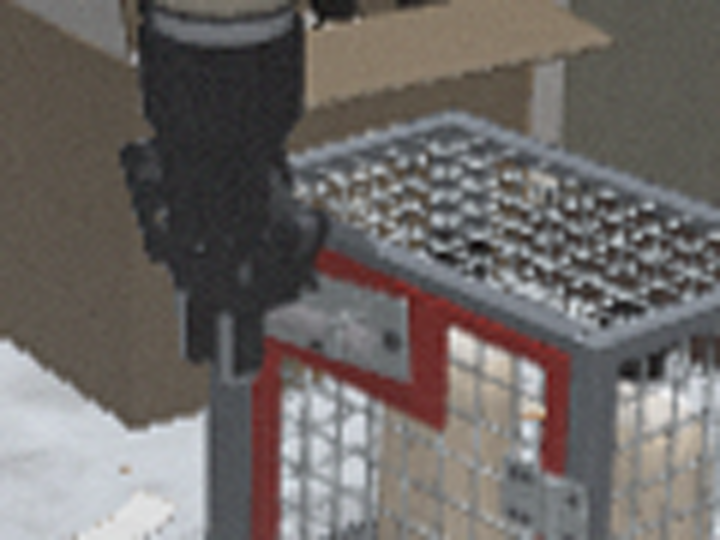

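Knob gripped (reads 21 mm; the 36 mm cap read 33, so the offset matches). Lifting about 6.5 mm.

>>> {"fn": "jog_arm", "kwargs": {
  "series": [
    [0,0,-0.003,0],
    [0,0,-0.003,0],
    [0,0,0,0],
    [0,0,0,0],
    [0,0,0,0],
    [0,0,0,0],
    [0,0,0,0],
    [0,0,0,0]
  ]
}}

```text
time: 11.37
eef_pos: [0.576, -0.1108, 0.1809]
tcp_rot: [1.0, 0.015, 0.005, -0.01]
contact_force: [1.8, -1.6, -6.1]
opening: 0.249
```

```bash
python3 -c "
from h import *
st()"
```

```text
t11.37 p [ 0.576  -0.1108  0.1809] h0.030 tilt [ 0.01   0.021 -1.   ] F [ 1.8 -1.6 -6.1] T [ 0.01 -0.29  0.13] op 21.3mm q [-0.37  0.15  1.86  0.03  1.14  1.16]
```

>>> {"fn": "jog_arm", "kwargs": {
  "series": [
    [0,0,-0.003,0],
    [0,0,-0.003,0],
    [0,0,-0.003,0],
    [0,0,-0.002,0],
    [0,0,-0.002,0],
    [0,0,-0.002,0],
    [0,0,-0.002,0],
    [0,0,-0.002,0]
  ]
}}

```text
time: 12.03
eef_pos: [0.5751, -0.1092, 0.1907]
tcp_rot: [1.0, 0.01, 0.006, -0.015]
contact_force: [8.4, -2.9, -14.9]
opening: 0.25
```

```bash
python3 -c "
from h import *
st();shot('side','s11',(310,180,430,270),6);st()"
```

```text
t12.03 p [ 0.5751 -0.1092  0.1907] h0.021 tilt [ 0.011  0.029 -1.   ] F [  8.4  -2.9 -14.9] T [ 0.01 -1.1  -0.18] op 21.3mm q [-0.37  0.14  1.85  0.03  1.16  1.16]
t12.08 p [ 0.5751 -0.1092  0.1907] h0.021 tilt [ 0.011  0.029 -1.   ] F [  7.9  -2.8 -15.8] T [ 0.13 -1.14 -0.11] op 21.1mm q [-0.37  0.14  1.85  0.03  1.16  1.16]
```

View pics/s11.png

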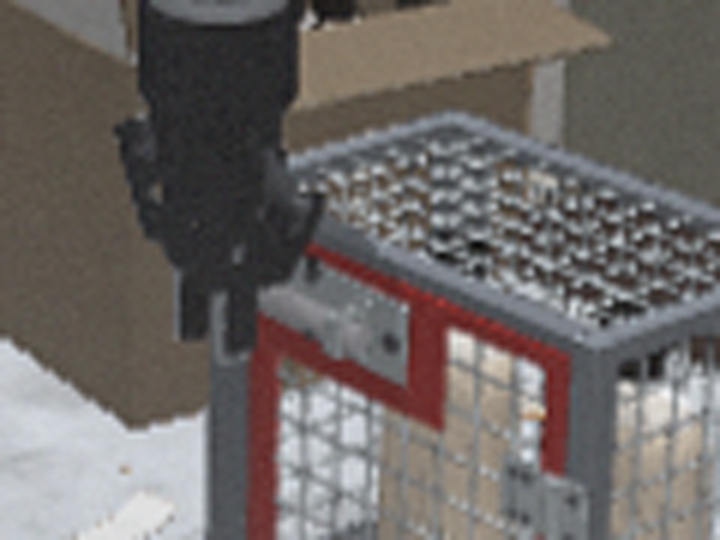

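Lift reached the upper stop (0.1907, 15 N). Easing down about 4 mm to the middle of the window.

>>> {"fn": "jog_arm", "kwargs": {
  "series": [
    [0.001,0,0.003,0],
    [0,0,0.001,0],
    [0,0,-0.0005,0],
    [0,0,-0.0005,0],
    [0,0,-0.0005,0],
    [0,0,-0.0005,0],
    [0,0,-0.0005,0],
    [0,0,-0.0005,0]
  ]
}}

```text
time: 12.75
eef_pos: [0.5751, -0.1091, 0.1894]
tcp_rot: [1.0, 0.01, 0.004, -0.015]
contact_force: [3.2, -1.2, -10.3]
opening: 0.247
```

```bash
python3 -c "
from h import *
st()"
```

```text
t12.75 p [ 0.5751 -0.1091  0.1894] h0.020 tilt [ 0.008  0.03  -1.   ] F [  3.2  -1.2 -10.3] T [ 0.16 -0.46 -0.15] op 21.1mm q [-0.37  0.14  1.85  0.03  1.16  1.16]
```

>>> {"fn": "jog_arm", "kwargs": {
  "series": [
    [0,0,0.002,0],
    [0,0,0.002,0],
    [0,0,0.001,0],
    [0,0,0,0],
    [0,0,0,0],
    [0,0,0,0],
    [0,0,0,0],
    [0,0,0,0]
  ]
}}

```text
time: 13.42
eef_pos: [0.5757, -0.109, 0.1882]
tcp_rot: [1.0, 0.01, 0.005, -0.014]
contact_force: [0.3, 0.9, -4.2]
opening: 0.25
```

```bash
python3 -c "
from h import *
st()"
```

```text
t13.42 p [ 0.5757 -0.109   0.1882] h0.020 tilt [ 0.009  0.029 -1.   ] F [ 0.3  0.9 -4.2] T [ 0.07  0.   -0.13] op 21.4mm q [-0.37  0.14  1.85  0.03  1.15  1.16]
```

>>> {"fn": "jog_arm", "kwargs": {
  "series": [
    [0,0,0.001,0],
    [0,0,0.001,0],
    [0,0,0.001,0],
    [0,0,0,0],
    [0,0,0,0],
    [0,0,0,0],
    [0,0,0,0],
    [0,0,0,0]
  ]
}}

```text
time: 14.08
eef_pos: [0.5765, -0.109, 0.1873]
tcp_rot: [1.0, 0.01, 0.006, -0.014]
contact_force: [-0.2, 1.3, -1.6]
opening: 0.247
```

```bash
python3 -c "
from h import *
st()"
```

```text
t14.08 p [ 0.5765 -0.109   0.1873] h0.020 tilt [ 0.012  0.028 -1.   ] F [-0.2  1.3 -1.6] T [ 0.09  0.07 -0.23] op 21.1mm q [-0.37  0.14  1.85  0.03  1.15  1.17]
```

>>> {"fn": "jog_arm", "kwargs": {
  "series": [
    [0,0.002,0,0],
    [0,0.003,-0.0001,0],
    [0,0.003,-0.0001,0],
    [0,0.003,-0.0001,0],
    [0,0.003,-0.0001,0],
    [0,0.003,-0.0001,0],
    [0,0,0,0],
    [0,0,0,0]
  ]
}}

```text
time: 14.75
eef_pos: [0.5771, -0.1279, 0.1874]
tcp_rot: [1.0, 0.01, 0.006, -0.014]
contact_force: [0.8, 0.4, -1.2]
opening: 0.249
```

```bash
python3 -c "
from h import *
st()"
```

```text
t14.75 p [ 0.5771 -0.1279  0.1874] h0.020 tilt [ 0.012  0.028 -1.   ] F [ 0.8  0.4 -1.2] T [ 0.16  0.06 -0.17] op 21.2mm q [-0.4   0.15  1.84  0.03  1.15  1.13]
```

Passed the lip freely: 19 mm drawn with under 2 N. Continuing the draw.

>>> {"fn": "jog_arm", "kwargs": {
  "series": [
    [0,0.003,-0.0001,0],
    [0,0.003,-0.0001,0],
    [0,0.003,-0.0001,0],
    [0,0.003,-0.0001,0],
    [0,0.003,-0.0001,0],
    [0,0.003,-0.0001,0],
    [0,0.001,0,0],
    [0,0,0,0]
  ]
}}

```text
time: 15.42
eef_pos: [0.5779, -0.1489, 0.1875]
tcp_rot: [1.0, 0.011, 0.007, -0.014]
contact_force: [0.3, 1.1, -2.8]
opening: 0.249
```

```bash
python3 -c "
from h import *
st();shot('side','s12',(310,180,430,270),6);st()"
```

```text
t15.42 p [ 0.5779 -0.1489  0.1875] h0.021 tilt [ 0.013  0.028 -1.   ] F [ 0.3  1.1 -2.8] T [ 0.16 -0.03 -0.1 ] op 21.3mm q [-0.43  0.16  1.83  0.03  1.15  1.1 ]
t15.47 p [ 0.5779 -0.1489  0.1875] h0.021 tilt [ 0.013  0.028 -1.   ] F [ 1.  -0.6 -1.9] T [-0.04 -0.02 -0.18] op 21.3mm q [-0.43  0.16  1.83  0.03  1.15  1.1 ]
```

View pics/s12.png

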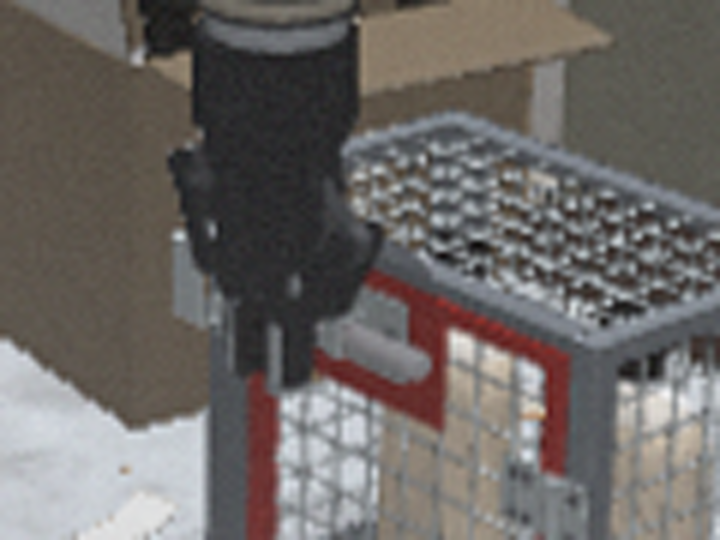

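```bash
cat >> h.py <<'E'
H=np.array([.6283,-.2776])
def swing(th,n,h0=None,z=.1875):
    """rows turning current TCP about hinge by th"""
    s=monitor.get_state();p=np.array(s['eef_pos']);R0=Ro.from_quat(s['tcp_rot']);
    prev=p;
    for i in range(1,n+1):
        Rz=Ro.from_rotvec([0,0,th*i/n]); q=np.r_[H,0]+Rz.apply(p-np.r_[H,0]); q[2]=p[2]+(z-p[2])*i/n
        Rt=Ro.from_rotvec([0,0,th*(i-1)/n])*R0
        print(Rt.inv().apply(q-prev).round(4), round(-th/n,4), q.round(4)); prev=q
E
python3 -c "
from h import *
swing(.436,16)"
```

```text
[-0.0035  0.0013 -0.0001] -0.0272 [ 0.5744 -0.1503  0.1875]
[-0.0035  0.0013 -0.0001] -0.0272 [ 0.571  -0.1519  0.1875]
[-0.0035  0.0013 -0.0001] -0.0272 [ 0.5676 -0.1535  0.1875]
[-0.0035  0.0013 -0.0001] -0.0272 [ 0.5642 -0.1552  0.1875]
[-0.0035  0.0013 -0.0001] -0.0272 [ 0.5609 -0.157   0.1875]
[-0.0035  0.0013 -0.0001] -0.0272 [ 0.5576 -0.1588  0.1875]
[-0.0035  0.0013 -0.0001] -0.0272 [ 0.5544 -0.1608  0.1875]
[-0.0035  0.0013 -0.0001] -0.0272 [ 0.5513 -0.1629  0.1875]
[-0.0035  0.0013 -0.0001] -0.0272 [ 0.5482 -0.165   0.1875]
[-0.0035  0.0013 -0.0001] -0.0272 [ 0.5451 -0.1672  0.1875]
[-0.0035  0.0013 -0.0001] -0.0272 [ 0.5421 -0.1695  0.1875]
[-0.0035  0.0013 -0.0001] -0.0272 [ 0.5392 -0.1719  0.1875]
[-0.0035  0.0013 -0.0001] -0.0272 [ 0.5364 -0.1744  0.1875]
[-0.0035  0.0013 -0.0001] -0.0272 [ 0.5336 -0.1769  0.1875]
[-0.0035  0.0013 -0.0001] -0.0272 [ 0.5309 -0.1796  0.1875]
[-0.0035  0.0013 -0.0001] -0.0272 [ 0.5283 -0.1822  0.1875]
```

>>> {"fn": "jog_arm", "kwargs": {
  "series": [
    [-0.002,0.001,0,-0.015],
    [-0.003,0.001,0,-0.025],
    [-0.0035,0.0013,0,-0.027],
    [-0.0035,0.0013,0,-0.027],
    [-0.0035,0.0013,0,-0.027],
    [-0.0035,0.0013,0,-0.027],
    [-0.0035,0.0013,0,-0.027],
    [-0.0035,0.0013,0,-0.027]
  ]
}}

```text
time: 16.13
eef_pos: [0.5516, -0.1629, 0.1873]
tcp_rot: [0.993, 0.116, 0.008, -0.012]
contact_force: [1.3, 0.7, -2.9]
opening: 0.25
```

```bash
python3 -c "
from h import *
st();shot('side','s13',(310,180,430,270),6);st()"
```

```text
t16.13 p [ 0.5516 -0.1629  0.1873] h0.233 tilt [ 0.013  0.026 -1.   ] F [ 1.3  0.7 -2.9] T [-0.04  0.01 -0.37] op 21.4mm q [-0.48  0.12  1.88  0.03  1.15  0.85]
t16.18 p [ 0.5511 -0.1632  0.1873] h0.234 tilt [ 0.012  0.025 -1.   ] F [ 0.8  1.  -2.1] T [ 0.06  0.07 -0.25] op 21.3mm q [-0.48  0.12  1.88  0.03  1.15  0.85]
```

View pics/s13.png

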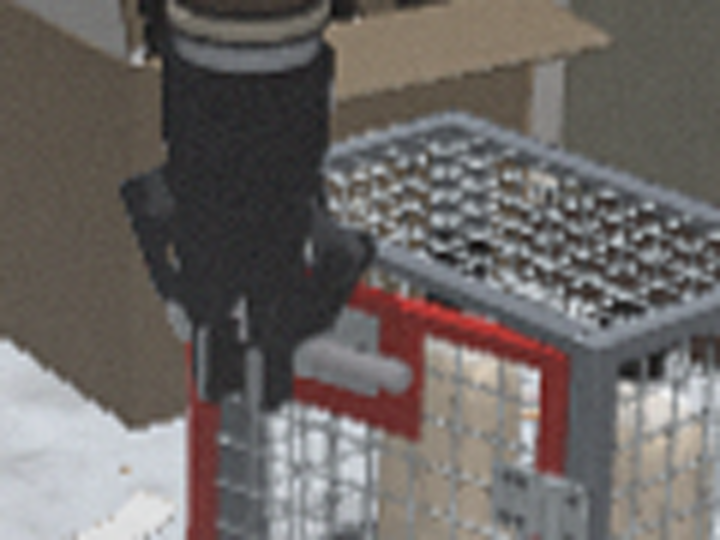

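The gate is opening with the knob still held. Doing the second half of the swing.

>>> {"fn": "jog_arm", "kwargs": {
  "series": [
    [-0.0035,0.0013,0,-0.027],
    [-0.0035,0.0013,0,-0.027],
    [-0.0035,0.0013,0,-0.027],
    [-0.0035,0.0013,0,-0.027],
    [-0.0035,0.0013,0,-0.027],
    [-0.0035,0.0013,0,-0.027],
    [-0.0025,0.001,0,-0.02],
    [-0.001,0,0,-0.01]
  ]
}}

```text
time: 16.85
eef_pos: [0.5299, -0.1801, 0.1872]
tcp_rot: [0.977, 0.212, 0.01, -0.01]
contact_force: [1.3, -0.1, -3.6]
opening: 0.249
```

```bash
python3 -c "
from h import *
st();shot('side','s14',(290,180,450,300),5);shot('top','t14',(315,130,475,250),5);st()"
```

```text
t16.85 p [ 0.5299 -0.1801  0.1872] h0.427 tilt [ 0.016  0.025 -1.   ] F [ 1.3 -0.1 -3.6] T [-0.18 -0.18 -0.43] op 21.2mm q [-0.52  0.08  1.92  0.03  1.14  0.61]
t16.95 p [ 0.53   -0.18    0.1872] h0.427 tilt [ 0.016  0.025 -1.   ] F [-0.1  0.1 -3.3] T [-0.12 -0.03 -0.42] op 21.3mm q [-0.52  0.08  1.92  0.03  1.14  0.61]
```

View pics/s14.png

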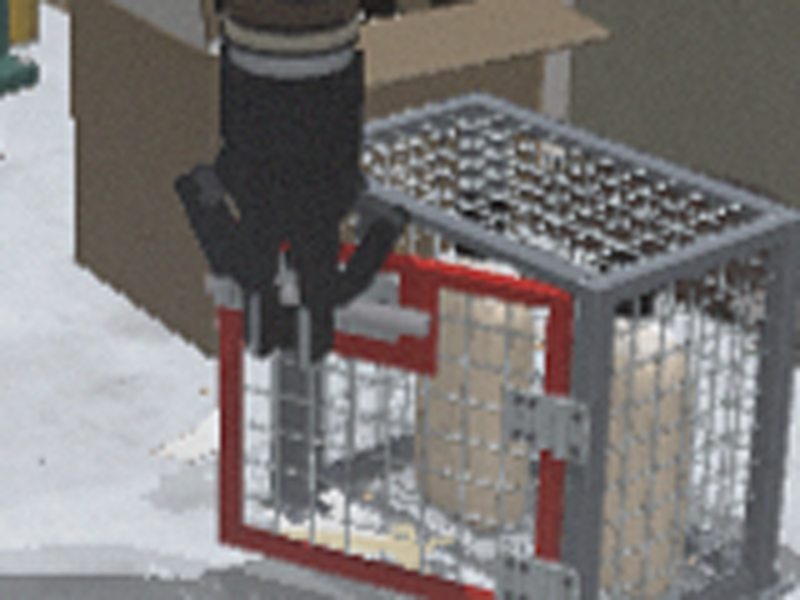

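View pics/t14.png

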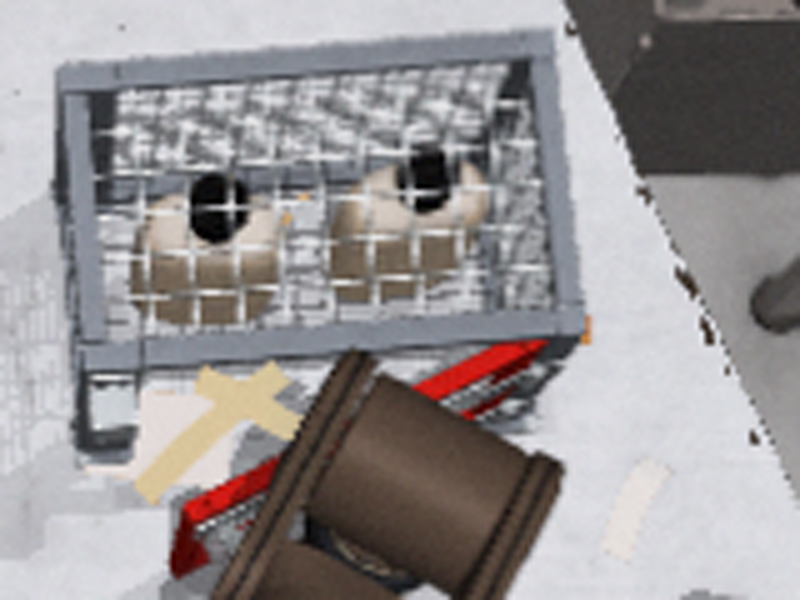

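```bash
python3 -c "
from h import *
a=atz('top',px(315,130,185,500),.225);b=atz('top',px(315,130,510,345),.225)
c=atz('top',px(315,130,188,520),.225);d=atz('top',px(315,130,545,352),.225)
roofL=atz('top',px(315,130,78,370),.235);roofR=atz('top',px(315,130,585,338),.235)
ang=lambda p,q:np.arctan2(-(p-q)[0],(p-q)[1])
print(a,b,c,d);print(ang(a,b),ang(c,d),ang(roofL,roofR))
p=np.array(monitor.get_state()['eef_pos'])[:2]-H;p0=np.array([.5779,-.1489])-H
print(np.arctan2(p[1],p[0])-np.arctan2(p0[1],p0[0]),np.linalg.norm(p),np.linalg.norm(p0))
# free edge of gate estimated
for th in(.35,.4,.436,.47):
    an=.05+th; print(th,(proj('top',np.r_[H+.21*np.array([-np.sin(an),np.cos(an)]),.225])-[315,130])*5)
"
```

```text
[ 0.55180266 -0.0936267   0.225     ] [ 0.6301     -0.26493498  0.225     ] [ 0.54134768 -0.09488348  0.225     ] [ 0.62603593 -0.2830216   0.225     ]
0.42870551020789927 0.4229692463141843 0.04477151290895025
0.41584213271722215 0.13850150035537045 0.13821667772016516
0.35 [[164.92030101 508.48349858]]
0.4 [[173.83127172 526.67755575]]
0.436 [[180.82067606 539.51867422]]
0.47 [[187.85411502 551.42941584]]
```

>>> {"fn": "jog_arm", "kwargs": {
  "series": [
    [-0.0025,0.001,0,-0.015],
    [-0.002,0.0006,0,-0.015],
    [-0.001,0.0004,0,-0.01],
    [0,0,0,0],
    [0,0,0,0],
    [0,0,0,0],
    [0,0,0,0],
    [0,0,0,0]
  ]
}}

```text
time: 17.62
eef_pos: [0.5259, -0.1842, 0.1871]
tcp_rot: [0.973, 0.232, 0.011, -0.01]
contact_force: [0.4, -0.1, -3.2]
opening: 0.252
```

```bash
python3 -c "
from h import *
st();shot('side','s15',(270,180,370,255),8);shot('top','t15',(330,180,450,270),6);st()
p=np.array(monitor.get_state()['eef_pos'])[:2]-H;p0=np.array([.5779,-.1489])-H
print(np.arctan2(p[1],p[0])-np.arctan2(p0[1],p0[0]),np.linalg.norm(p),np.linalg.norm(p0))
"
```

```text
t17.62 p [ 0.5259 -0.1842  0.1871] h0.469 tilt [ 0.016  0.025 -1.   ] F [ 0.4 -0.1 -3.2] T [-0.06 -0.07 -0.5 ] op 21.6mm q [-0.53  0.08  1.92  0.03  1.14  0.56]
t17.72 p [ 0.5259 -0.1842  0.1871] h0.469 tilt [ 0.016  0.025 -1.   ] F [ 0.8  0.5 -2.5] T [-0.03 -0.   -0.46] op 21.2mm q [-0.53  0.08  1.92  0.03  1.14  0.56]
0.4582385259256325 0.13864503458448135 0.13821667772016516
```

View pics/s15.png

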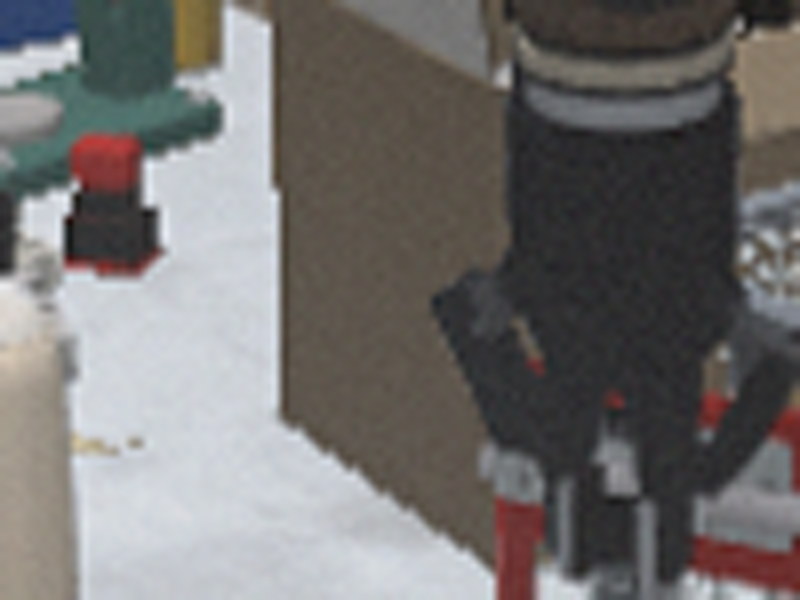

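View pics/t15.png

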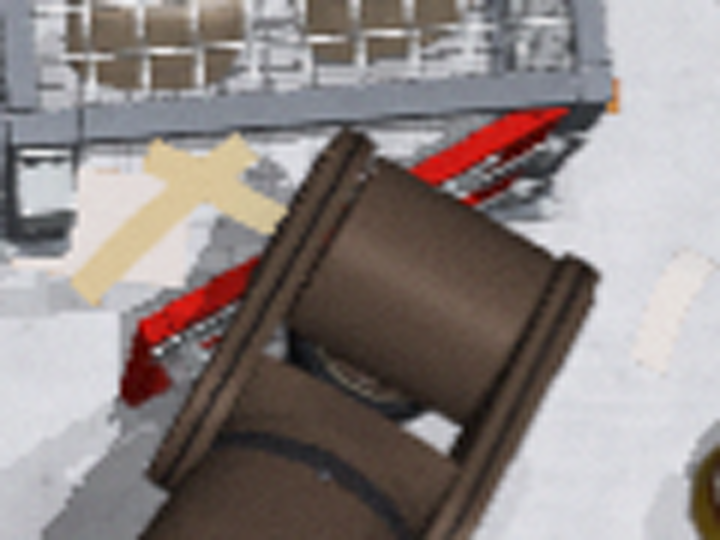

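```bash
python3 -c "
from h import *
q=lambda x,y:atz('top',px(330,180,x,y,6),.225)
ang=lambda p,q:np.arctan2(-(p-q)[0],(p-q)[1])
print(ang(q(140,322),q(520,108)),ang(q(148,347),q(568,112)))
print(q(568,112),q(148,347))
crop('s14_full','s14b',(200,160,360,280),5)
crop('s15_full','b15',(200,160,360,280),5)
"
```

```text
0.49607587024140565 0.49262108641484015
[ 0.63065502 -0.28494525  0.225     ] [ 0.53131685 -0.09987514  0.225     ]
```

View pics/b15.png

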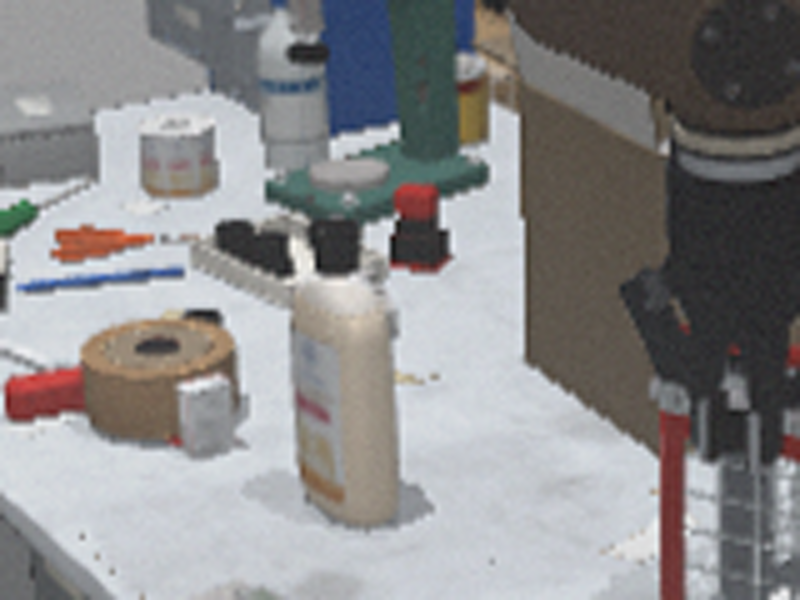

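View pics/t15_full.png

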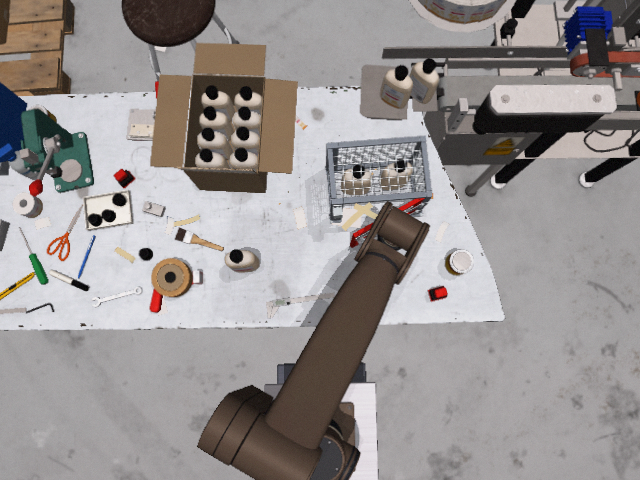

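The gate is at about 0.45 rad (25.5°), the bolt is still drawn, the bottle is upright, and the tin, stamp and tape gun haven't moved. Handing in.

```bash
python3 -c "
from h import *
st();print(workorder.sign_off());st()"
```

```text
t17.72 p [ 0.5259 -0.1842  0.1871] h0.469 tilt [ 0.016  0.025 -1.   ] F [ 0.8  0.5 -2.5] T [-0.03 -0.   -0.46] op 21.2mm q [-0.53  0.08  1.92  0.03  1.14  0.56]
the job is handed in; nothing more can be done
None
the job is handed in; nothing more can be done
```

The job is done and handed in at 17.7 s. The gate is held about 25° open with the bolt drawn, and the labelled bottle stands clear of its swing.

- **Bottle:** I lifted it by the cap and stood it upright at about (0.50, 0.21). That is roughly 0.5 m from the hinge; the gate reaches 0.21 m. The last pictures show it still upright.
- **Bolt:** I gripped the knob and lifted it. I first overshot to the upper stop at about 15 N, so I eased down to roughly 0.11 rad of lift. I then drew it about 40 mm with under 3 N on the tool, and the nose passed the lip freely. The knob's distance from the hinge did not change during the swing, so the bolt stayed drawn.
- **Gate:** The top picture gives about 0.446 rad (25.5°) from the gate's top edge. The tool path about my estimated hinge gives 0.458 rad. At the half-way checks these two differed more, 0.38 against 0.416 rad, so I added a small correction. The arm was steady at the end, still pinching the knob, with about 3 N on the tool.
- **Other things:** In the last pictures the tape gun, glue can and stamp were where they started.

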